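# Hold the offset vice lever level over the shimming fixture

## Task

The spare cast lever for the carving vice lies in the lidded wooden box: lift the loose lid off by its knob and set it down flat on the bench. Then pick the lever up at its balance point on the arm, close to the heavy hub, carry it to the steel fixture and lower its hub over the tall post, with the small eye straight above the short locating pin. Finish while still holding it there, level, with the post well inside the bore but the hub's underside about 15 mm (a finger's width) above the post's shoulder and not resting on anything, so that I can slip shims in under it; leave the tin, the gauge and the bear where they are.

Things in the scene. Friction and masses are not known exactly. Their poses are not given: they have to be found in the camera images.
- lever_box: Open wooden box fixed to the bench, 221 x 146 x 60 mm (x, y, z), walls and floor 8 mm; origin under its centre. Two bearers across it at x = -70 and +80 mm, 24 mm wide, tops 18 mm above the bench, carry the lever.
- box_lid: Loose wooden lid on the box, 227 x 152 mm, about 0.22 kg. Origin under its centre, at the underside of two battens that reach 8 mm down into the box with 4 to 5 mm play: it lifts straight off. Board 9 mm thick, its top 17 mm above the origin. Lying flat on the bench its origin is at z = 0.
- lid_knob (a point): Middle of the grip of the lid's turned wooden knob: round, 34 mm diameter, grip 14 mm high, 40 mm above the lid's origin (23 mm above the top of the board).
- lever: Dark cast lever on the box's bearers, hub towards the robot, 0.38 to 0.6 kg. Origin: hub axis at the underside; x along arm, z up. Hub 44 mm dia., 30 high, bore 24. Arm 16 wide, 8 to 21 mm above the underside, straight along x at y = +8 from x = 22 to 86 mm, then bent and tapered to the eye: 26 mm dia., 24 high, hole 12. Undersides of hub and eye in one plane.
- lever_hub (a point): Centre of the hub's bore at the hub's underside (same as the lever's origin).
- lever_eye (a point): Centre of the hole of the small eye at its underside, at (150, 26, 0) mm in the lever's frame.
- lever_balance (a point): Balance point (centre of mass) of the lever: on the straight part of the arm, 49 mm from the hub's axis, in the middle of the arm's width and thickness; (49, 8, 14.5) mm in the lever's frame. Fingers close across the arm, along the lever's y.
- fixture: Steel fixture fixed to the bench, base plate 214 x 82 x 14 mm; origin under its middle. Post at (-74, -13) mm and pin at (76, 13) mm in its frame, set out as the lever's hub and eye are: over them the lever has the fixture's yaw. Horseshoe shims lie on the plate, up to 22 mm above the bench.
- post_shoulder (a point): Point on the post's axis at the top of its shoulder, 26 mm above the bench. Shoulder 34 mm diameter; above it the post is 16 mm in diameter and its bevelled top is 45 mm above the shoulder (71 mm above the bench).
- pin_top (a point): Top of the short locating pin, 8 mm diameter, 34 mm above the bench; it stands on a round pad 22 mm in diameter, 24 mm high.
- wax_tin: Bystander: round tin, 77 mm diameter, 31 mm high; origin under its centre.
- rough_bear: Bystander: roughly carved wooden bear, 61 x 63 x 96 mm; origin under its centre.
- marking_gauge: Bystander: wooden marking gauge, 51 x 200 x 65 mm; origin under its centre.

How it is judged:
By the outcome, as a careful person would: the job done as asked, in the order asked, and still so for the second after the job is handed in, while the arm keeps its last pose, push and grip.
It also fails if it takes over 58 s, if anything falls off the work surface, if the arm or the gripper's body presses on something with over 40 N, if the wrist force passes 120 N, or if a joint passes its speed limit or range.

## Robot

A 7-joint arm with a two-finger parallel gripper is mounted at the origin on a cart in front of the work surface, level with it; the furniture and walls round the work are solid. World frame = base frame: x ahead of the robot, y to its left, z up, the work surface at z = 0. Lengths are in m, angles in degrees, forces in N, time in s.
With the tool pointing down it reaches from about 0.4 to 0.875 m from the base axis. Payload 6.5 kg.
Tool frame: the origin (TCP) lies on the centre line of the jaws, within the pads' length; the fingertips stand 22 mm ahead of it and the grasp point (between the pads) lies 3 mm ahead of it; z points along the fingers, y is the line along which they close (so a half turn about z gives the same grasp; the last joint's range is limited). The gripper opens to 88 mm and grips with 3 to 60 N. Pads are 18 mm wide; open, the fingers measure 123 mm over their backs; the gripper's body (75 mm by 187 mm) begins 45 mm behind the grasp point.
Start: joints at [60.378, 30.733, -0.252, 88.115, 0.149, 61.152, -4.079], TCP at [0.283, -0.585, 0.261] pointing down, gripper open.
Joint ranges: [-154.64, 154.64], [-21.42, 123.67], [-72.66, 72.17], [13.99, 137.28], [-74.86, 254.86], [10.95, 109.41], [-158.01, 158.01]. Speed limits (degrees/s): [136.94, 136.94, 180, 180, 180, 180, 180].

## Interface

Orientations are given as a 3x3 rotation matrix whose columns are the frame's x, y, z axes.
In Python, from station import r gives the robot as it stands.
- The arm moves only by the tool send_rows, never from a script. Its argument "commands" is a list that holds one entry, the list of rows, each a list of 5 numbers: the shift along the world's x, y, z in units of 60 mm (1.0 is 60 mm), then the turn about the world's z in units of 5 degrees (1.0 is 5 degrees), then the finger opening in mm, from 0 to 88.1. A call has 1 to 12 rows; each row is the pose to reach, as a shift and turn from the pose commanded when the call began; what a row does not reach only later rows make up. A row lasts 1/8 s, in which the tool goes at most 62.5 mm and 10.7 degrees, less where a joint would pass 70% of its speed; a pose out of reach is approached as far as the arm can. A call with a gripper value outside its range is refused whole. The fingers move at their own pace and stop on an object; "newtons" is the grip in N (left out, the last holds). Time passes only in rows, so rows that repeat a pose let the fingers close. It gives the time, the measured TCP pose, the force, the opening and the grip force at its end, in the units of the state.
- r.get_state(): the state, without advancing time (a new reading comes with each control period).
- r.grab_frame(name): name is "scene" or "top" or "wrist"; returns the picture (384x512x3 uint8, blue, green, red); there is no depth.
- r.camera_params(name): a dict with "mtx" (3x3 intrinsics, pixels), "extrinsics" (4x4, takes a point from world to camera coordinates). Camera axes: x right, y up, looking along -z (the intrinsics and any distortion apply to the point x, -y, -z); pixel columns grow to the right and rows downward; lengths in m; the calibration is good to about 2 mm. The wrist camera is an equidistant fisheye: a pixel r from the principal point sees the ray r / f radians off the axis. A picture is of the moment at which its call begins: read the wrist's pose just before it. camera_params takes no time and is no camera call; for the wrist camera it gives the pose at the moment of the call.
- r.finish_job(): hands the job in; it is judged then, once.
Trained networks look in the newest picture that a camera, given by its name, has taken for a name from the list of things; names that differ only in an ending like _2 or _b are one class to them, and where a whole thing is asked for, a point or a joint stands for the part that bears it (a point fixed in the world has none). Each returns a list of dicts, best first, with "conf" (0 to 1); they miss things now and then, are a little off and sometimes report something else, mostly with a low value. They report only what shows in the picture. A call takes as long as a camera call.
- r.cut_out(camera, label): "mask" (384x512 bool, what is visible of it).
- r.spot_point(camera, label): "centre" ([x, y, z] in m, in world coordinates, good to about 4 mm: a listed point, or the origin of a listed thing).
The state is a dict: "time_s": time; "joint_positions": joint angles; "qd": joint speeds; "effort": joint torques, N m; "eef_pos": TCP position; "eef_rot": TCP orientation; "ft_force": force on the tool from outside, world axes, zero at the start; "ft_torque": the same for the moment, N m; "grip_width": opening from 0.0 (shut) to 1.0 (fully open); "gripper_force": force on a finger pad.
Only numpy, scipy, OpenCV 4.12 (cv2) and the standard library are available. Lean on these libraries where they do the work, as an engineer would, in place of code of your own. Each camera call takes 0.05 s, during which the arm holds its last target. There are 200 camera calls.

## Working session

There is one attempt and no reset: what is moved stays moved. The work goes in short steps, Python scripts to look and compute and a tool call to move; the robot and the scene stay as the last step left them, time stands still between calls to the robot, and variables do not carry over. Pictures are saved under pics/ and viewed, at most 10 in all, crops included, and the job is handed in when it is done.

Besides the shell and the picture viewer there is one more tool, called after "Emit:" as a command line: name --argument value ..., lists and objects as JSON in quotes. send_rows: Moves the arm, as the interface text tells. Its arguments: {"type":"object","properties":{"commands":{"type":"array"},"newtons":{"type":"number"}},"required":["commands"]}

```bash
mkdir -p pics; ls; python3 - <<'E'
from station import r
import cv2,numpy as np
for c in("scene","top"):
    f=r.grab_frame(c); cv2.imwrite(f"pics/{c}0.png",f)
    P=r.camera_params(c); print(c,P)
    for n in["lever_box","box_lid","lid_knob","fixture","post_shoulder","pin_top","wax_tin","rough_bear","marking_gauge","lever"]:
        try: print(n,[(np.round(d["centre"],3).tolist(),round(d["conf"],2)) for d in r.spot_point(c,n)[:2]])
        except Exception as e: print(n,e)
s=r.get_state();print(s)
a=cv2.imread("pics/scene0.png");b=cv2.imread("pics/top0.png")
cv2.imwrite("pics/both0.png",cv2.resize(np.vstack([a,b]),(400*1,600)))
E
```

```text
pics
scene {'mtx': array([[363.26768364,   0.        , 251.81319572],
       [  0.        , 363.26768364, 194.19529408],
       [  0.        ,   0.        ,   1.        ]]), 'extrinsics': array([[-0.79986075, -0.59995092,  0.01678313,  0.48401534],
       [ 0.25977759, -0.32085916,  0.91080459, -0.20328132],
       [-0.54105303,  0.73287672,  0.41249646, -1.1087182 ],
       [ 0.        ,  0.        ,  0.        ,  1.        ]])}
lever_box [([0.491, -0.24, -0.004], 0.96)]
box_lid [([0.486, -0.236, 0.047], 0.58)]
lid_knob [([0.487, -0.24, 0.093], 0.68)]
fixture [([0.475, 0.25, -0.001], 0.62)]
post_shoulder [([0.4, 0.231, 0.027], 0.95)]
pin_top [([0.548, 0.275, 0.034], 0.86)]
wax_tin [([0.494, 0.458, -0.002], 0.96)]
rough_bear [([0.696, -0.37, -0.002], 0.61)]
marking_gauge [([0.689, -0.193, -0.002], 0.48)]
lever []
top {'mtx': array([[474.37899168,   0.        , 256.27533622],
       [  0.        , 474.37899168, 196.99347947],
       [  0.        ,   0.        ,   1.        ]]), 'extrinsics': array([[-0.00490839, -0.99996824, -0.0062787 ,  0.07815388],
       [ 0.99902205, -0.00517946,
[... 670 characters left out ...]
4.08042247]), 'qd': array([-0.15615503,  0.03557446, -0.05012718,  0.18211986, -0.03132146,
        0.09811197,  0.01015024]), 'effort': array([-2.51221136e-04, -5.70921564e+01,  9.90163609e-01, -2.51927823e+01,
       -5.62948210e-02,  1.09057859e-02, -1.01023062e-05]), 'eef_pos': array([ 0.28317696, -0.58507459,  0.26073184]), 'eef_rot': array([[ 9.00093145e-01,  4.35697520e-01, -4.14980726e-05],
       [ 4.35697517e-01, -9.00093145e-01, -6.62659714e-05],
       [-6.62240501e-05,  4.15649394e-05, -9.99999997e-01]]), 'ft_force': array([-0.59254841, -0.28419895,  0.85966292]), 'ft_torque': array([-0.04591719,  0.00398687, -0.08192577]), 'gripper_force': 0.0, 'grip_width': 1.0004663372461053}
```

View pictures.

```bash
python3 - <<'E'
import cv2,numpy as np
a=cv2.imread("pics/top0.png");cv2.imwrite("pics/t0.png",cv2.resize(a,(768,576)))
E
```

```text
(no output)
```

View pics/top0.png

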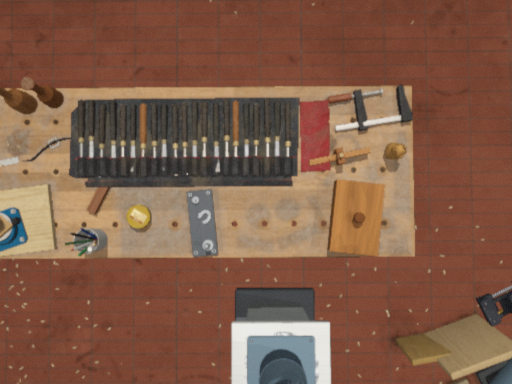

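View pics/scene0.png

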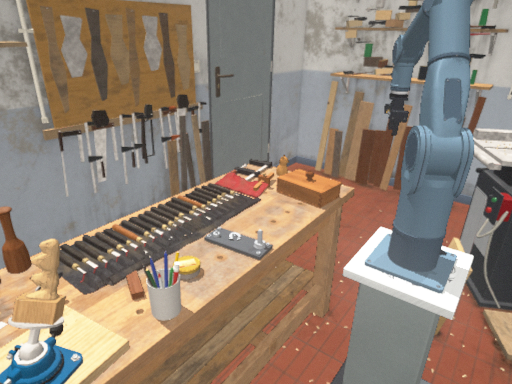

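The top view shows the lid at about (358,218), the fixture at (202,222), the tin at (138,216), the gauge at (340,157) and the bear at (396,151). The bench between the box and the fixture is clear, but only about 220 mm deep, so I'll turn the lid a quarter turn before setting it down. The scene view agrees. Next I'll move above the knob.

Emit:
send_rows --commands '[[[0.2,0.3,0,0,88],[0.7,1.1,0,0,88],[1.3,2.1,0,0,88],[1.9,3.2,0,0,88],[2.5,4.2,0,0,88],[3.0,5.0,0,0,88],[3.3,5.55,0,0,88],[3.45,5.75,0,0,88],[3.45,5.75,0,0,88]]]'

```text
time_s: 2.22
eef_pos: [0.4906, -0.2387, 0.2608]
eef_rot: [[0.899, 0.438, 0.0], [0.438, -0.899, 0.0], [0.0, 0.0, -1.0]]
ft_force: [0.2, -1.0, 0.1]
grip_width: 0.999
gripper_force: 0.0
```

```bash
cat > h.py <<'E'
from station import r
import cv2,numpy as np
def ray(cam,uv,P=None):
    P=P or r.camera_params(cam); M=P["mtx"];E=P["extrinsics"]
    x=(uv[0]-M[0,2])/M[0,0];y=(uv[1]-M[1,2])/M[1,1]
    if cam=="wrist":
        t=np.hypot(x,y);s=np.sin(t)/max(t,1e-9);d=np.array([x*s,y*s,np.cos(t)])
    else: d=np.array([x,y,1.])
    d=d*[1,-1,-1]; R=E[:3,:3]
    return -R.T@E[:3,3], R.T@d/np.linalg.norm(d)
def atz(cam,uv,z,P=None):
    o,d=ray(cam,uv,P);return o+d*(z-o[2])/d[2]
def proj(cam,p,P=None):
    P=P or r.camera_params(cam);q=(P["extrinsics"]@np.append(p,1))[:3]*[1,-1,-1];M=P["mtx"]
    if cam=="wrist":
        t=np.arctan2(np.hypot(q[0],q[1]),q[2]);n=q[:2]/max(np.hypot(q[0],q[1]),1e-9)*t
    else:n=q[:2]/q[2]
    return np.array([M[0,0]*n[0]+M[0,2],M[1,1]*n[1]+M[1,2]])
def tri(rays):
    A=sum(np.eye(3)-np.outer(d,d) for o,d in rays);b=sum((np.eye(3)-np.outer(d,d))@o for o,d in rays)
    return np.linalg.solve(A,b)
def grab(c,name=None):
    P=r.camera_params(c);f=r.grab_frame(c)
    if name:cv2.imwrite(f"pics/{name}.png",f)
    return f,P
def spots(c,names):
    for n in names: print(c,n,[(np.round(d["centre"],4).tolist(),round(d["conf"],2)) for d in r.spot_point(c,n)[:2]])
def yaw(s=None):
    R=(s or r.get_state())["eef_rot"];return np.degrees(np.arctan2(R[1,0],R[0,0]))
E
python3 - <<'E'
from h import *
s=r.get_state();print(s["time_s"],s["eef_pos"],yaw(),s["joint_positions"].round(1))
f,P=grab("wrist","w1");spots("wrist",["lid_knob","box_lid","lever_box"])
for c in("top","wrist"):
    if c=="top": grab(c)
    for n in["box_lid","lid_knob","fixture"]:
        for d in r.cut_out(c,n)[:1]:
            m=d["mask"].astype(np.uint8);ct=max(cv2.findContours(m,0,2)[0],key=cv2.contourArea)
            print(c,n,round(d["conf"],2),m.sum(),cv2.minAreaRect(ct))
            z={"box_lid":.069,"fixture":.014,"lid_knob":.1}[n]
            b=np.array([atz(c,p,z,P if c=="wrist" else None)[:2] for p in ct[:,0]],np.float32)
            print(cv2.minAreaRect(b*1000))
E
```

```text
2.225 [ 0.49057416 -0.23865345  0.26079888] 25.994330302336444 [ 27.4  20.8  -7.7 103.8   3.3  55.6 -45.8]
wrist lid_knob [([0.487, -0.2385, 0.0912], 0.97)]
wrist box_lid [([0.4926, -0.2394, 0.0532], 0.77)]
wrist lever_box []
top box_lid 0.89 2553 ((356.95501708984375, 216.79066467285156), (48.78098678588867, 73.23674011230469), 5.617580890655518)
((487.9670715332031, -238.77590942382812), (152.1244659423828, 228.67092895507812), 83.60964965820312)
top lid_knob 0.64 432 ((339.37628173828125, 155.7216339111328), (16.24553871154785, 59.60082244873047), 66.03750610351562)
((675.4646606445312, -181.07904052734375), (49.96837615966797, 183.21475219726562), 23.705873489379883)
top fixture 0.68 1725 ((202.312744140625, 221.75221252441406), (66.97382354736328, 26.526748657226562), 83.8844985961914)
((474.6037292480469, 250.6368408203125), (216.619384765625, 85.9201889038086), 6.2008490562438965)
wrist box_lid 0.9 26096 ((255.52529907226562, 170.73507690429688), (140.21656799316406, 199.54434204101562), 32.85572052001953)
((488.71337890625, -237.74044799804688), (153.37864685058594, 227.89840698242188), 83.42341613769531)
wrist lid_knob 0.64 25829 ((256.8560485839844, 170.63809204101562), (139.2838134765625, 198.5725555419922), 32.15229415893555)
((495.1591796875, -234.67520141601562), (137.29519653320312, 205.3603973388672), 83.28953552246094)
wrist fixture 0.9 972 ((11.5, 42.0), (84.0, 23.0), 90.0)
((522.4512329101562, 213.4966278076172), (154.59512329101562, 60.057464599609375), 31.380165100097656)
```

View pics/w1.png

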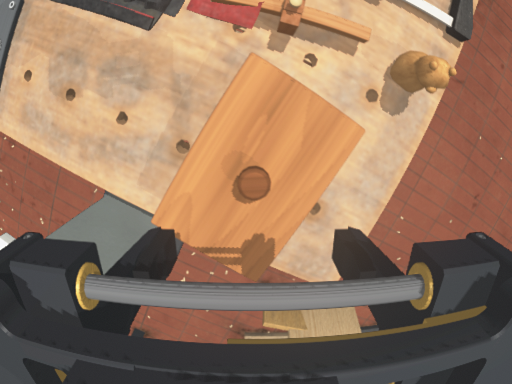

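The wrist view shows the knob at (253,183), with the lid's corners at (253,55), (363,128), (155,225) and (255,280). The three views agree on the knob at (0.488, -0.239, 0.092), and the lid's yaw is about -6.5°. Next I'll descend and grip the knob.

Emit:
send_rows --commands '[[[-0.02,-0.01,-0.4,0,75],[-0.04,-0.01,-1.2,0,70],[-0.04,-0.01,-2.0,0,70],[-0.04,-0.01,-2.5,0,70],[-0.04,-0.01,-2.73,0,70],[-0.04,-0.01,-2.73,0,50],[-0.04,-0.01,-2.73,0,20],[-0.04,-0.01,-2.73,0,20],[-0.04,-0.01,-2.73,0,20],[-0.04,-0.01,-2.73,0,20]]]' --newtons 25

```text
time_s: 4.03
eef_pos: [0.4881, -0.2405, 0.0977]
eef_rot: [[0.9, 0.436, 0.001], [0.436, -0.9, -0.0], [0.001, 0.0, -1.0]]
ft_force: [-1.7, 1.3, 6.7]
grip_width: 0.371
gripper_force: 25.0
```

Emit:
send_rows --commands '[[[0,0,0.1,0,20],[0,0,0.3,0,20],[0,0,0.7,0,20],[0,0,1.2,0,20],[0,0,1.5,0,20],[0,0,1.6,0,20]]]'

```text
time_s: 4.78
eef_pos: [0.4883, -0.241, 0.1945]
eef_rot: [[0.9, 0.436, 0.002], [0.436, -0.9, -0.001], [0.001, 0.002, -1.0]]
ft_force: [0.4, 0.7, -2.9]
grip_width: 0.366
gripper_force: 25.0
```

```bash
python3 - <<'E'
from h import *
s=r.get_state();print(s["time_s"],s["eef_pos"],yaw(),s["ft_force"],s["grip_width"])
f,P=grab("wrist","w2");spots("wrist",["lid_knob","box_lid","lever_box","lever"])
E
```

```text
4.775 [ 0.48834654 -0.2409997   0.1944886 ] 25.820861656908388 [ 0.39262753  0.71870873 -2.91990901] 0.3664353252098081
wrist lid_knob [([0.489, -0.2407, 0.1881], 0.55)]
wrist box_lid [([0.4948, -0.2402, 0.1476], 0.57)]
wrist lever_box []
wrist lever []
```

View pics/w2.png

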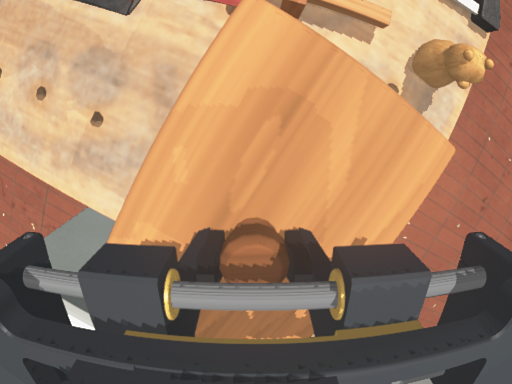

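The lid has lifted clear and hangs level, gripped at the knob (255,250). I'll carry it to the clear bench and turn it about 96°.

Emit:
send_rows --commands '[[[0,0.1,0,0.5,20],[-0.02,0.4,0,2.0,20],[-0.05,0.9,0,4.0,20],[-0.08,1.4,0,6.0,20],[-0.1,1.9,0,8.0,20],[-0.13,2.4,0,10.0,20],[-0.15,2.9,0,12.0,20],[-0.18,3.4,0,14.0,20],[-0.2,3.8,-0.3,16.0,20],[-0.22,4.15,-0.8,17.8,20],[-0.23,4.3,-1.2,18.9,20],[-0.23,4.35,-1.5,19.3,20]]]'

```text
time_s: 6.52
eef_pos: [0.4734, 0.0212, 0.1017]
eef_rot: [[-0.538, 0.843, -0.001], [0.843, 0.538, 0.001], [0.001, -0.001, -1.0]]
ft_force: [0.4, -0.1, -2.2]
grip_width: 0.366
gripper_force: 25.0
```

```bash
python3 - <<'E'
from h import *
s=r.get_state();print(s["time_s"],s["eef_pos"],yaw(),s["ft_force"],s["grip_width"],s["joint_positions"].round(0))
f,P=grab("top");d=r.cut_out("top","box_lid")[0]
m=d["mask"].astype(np.uint8);ct=max(cv2.findContours(m,0,2)[0],key=cv2.contourArea)
print(d["conf"],cv2.minAreaRect(np.array([atz("top",p,.076)[:2] for p in ct[:,0]],np.float32)*1000))
print(atz("top",(274,257),0),atz("top",(270,187),0))
E
```

```text
6.525 [0.47343325 0.02121898 0.10173375] 122.52176968742714 [ 0.44181844 -0.11404615 -2.16084418] 0.3660999409033797 [ 15.  32. -29. 119.  26.  35.   1.]
0.56 ((471.8071594238281, 84.09646606445312), (96.12071990966797, 145.96841430664062), 89.81571960449219)
[0.35841323 0.0186895  0.        ] [0.58680686 0.03029912 0.        ]
```

Emit:
send_rows --commands '[[[0,0,-0.3,0,20],[0,0,-0.6,0,20],[0,0,-0.8,0,20],[0,0,-0.9,0,20],[0,0,-0.93,0,20],[0,0,-0.93,0,20]]]'

```text
time_s: 7.38
eef_pos: [0.4742, 0.0204, 0.0473]
eef_rot: [[-0.535, 0.845, 0.0], [0.845, 0.535, -0.0], [-0.0, 0.0, -1.0]]
ft_force: [-0.8, 0.4, -2.2]
grip_width: 0.367
gripper_force: 25.0
```

Emit:
send_rows --commands '[[[0,0,-0.02,0,20],[0,0,-0.04,0,20],[0,0,-0.05,0,20]]]'

```text
time_s: 7.75
eef_pos: [0.4744, 0.0204, 0.0455]
eef_rot: [[-0.535, 0.845, 0.001], [0.845, 0.535, -0.001], [-0.001, 0.0, -1.0]]
ft_force: [-6.3, -0.4, 23.7]
grip_width: 0.369
gripper_force: 25.0
```

Emit:
send_rows --commands '[[[0,0,0,0,70],[0,0,0,0,70],[0,0,0.3,0,70],[0,0,1.0,0,70],[0,-0.1,1.9,-1,70],[0,-0.5,2.7,-3,70],[0,-1.2,3.3,-5,70],[0,-2.0,3.5,-7,70],[0,-2.7,3.5,-9,70],[0,-3.3,3.5,-11,70],[-0.1,-3.9,3.5,-13,70],[-0.2,-4.35,3.5,-15,70]]]'

```text
time_s: 9.25
eef_pos: [0.4615, -0.2419, 0.2552]
eef_rot: [[0.682, 0.731, 0.001], [0.731, -0.682, 0.0], [0.001, 0.001, -1.0]]
ft_force: [0.3, 0.6, -0.5]
grip_width: 0.796
gripper_force: 0.0
```

Emit:
send_rows --commands '[[[0,0,0,-2,70],[0,0,0,-4,70],[0,0,0,-6,70],[0,0,0,-8,70],[0,0,0,-9.7,70],[0,0,0,-10.5,70],[0,0,0,-10.7,70]]]'

```text
time_s: 10.12
eef_pos: [0.462, -0.2403, 0.255]
eef_rot: [[0.994, -0.107, 0.001], [-0.107, -0.994, 0.0], [0.001, -0.001, -1.0]]
ft_force: [-0.4, -0.9, -0.5]
grip_width: 0.795
gripper_force: 0.0
```

```bash
python3 - <<'E'
from h import *
s=r.get_state();print(s["time_s"],s["eef_pos"],yaw(),s["ft_force"],s["joint_positions"].round(0))
f,P=grab("wrist","w3");N=["lever_hub","lever_eye","lever_balance","lever"];spots("wrist",N)
grab("scene");spots("scene",["box_lid"]+N);f,_=grab("top");spots("top",["box_lid"]+N)
E
```

```text
10.125 [ 0.46201236 -0.24025736  0.25499647] -6.149320322492009 [-0.43475681 -0.89213037 -0.45163604] [ 27.  19.  -5. 108.   2.  54. -75.]
wrist lever_hub [([0.4149, -0.2473, 0.013], 0.68)]
wrist lever_eye [([0.5671, -0.2335, 0.0164], 0.56)]
wrist lever_balance [([0.4718, -0.2416, 0.0303], 0.93)]
wrist lever []
scene box_lid [([0.4758, 0.0194, -0.006], 0.71)]
scene lever_hub [([0.4233, -0.2476, 0.0168], 0.54)]
scene lever_eye [([0.4911, -0.2424, -0.0017], 0.66), ([0.5478, 0.2748, 0.0331], 0.65)]
scene lever_balance [([0.4677, -0.2412, 0.0334], 0.46)]
scene lever [([0.4169, -0.249, 0.0188], 0.43)]
top box_lid [([0.4157, -0.245, 0.0137], 0.68), ([0.4773, 0.0176, -0.0006], 0.6)]
top lever_hub [([0.4146, -0.2481, 0.0192], 0.63), ([0.5445, 0.2733, 0.0344], 0.17)]
top lever_eye [([0.5696, -0.2356, 0.0186], 0.47)]
top lever_balance [([0.4674, -0.2458, 0.0333], 0.79)]
top lever [([0.4188, -0.2458, 0.0129], 0.61)]
```

View pics/w3.png

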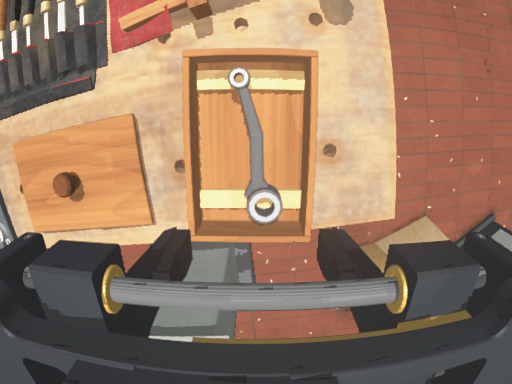

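The wrist view shows the lever in the box, with the hub ring at (264,206), the eye at (239,77) and the straight arm at about (258,165). The lid lies flat at left, clear of the box. I'll refine the ring centres by thresholding.

```bash
cat >> h.py <<'E'
def ring(f,uv,rad,dark=False):
    "centre of the bright machined ring near uv: enclosing ellipse of the bright blob"
    u,v=map(int,uv);g=f.astype(int);m=((g.min(2)>150)&(g.max(2)-g.min(2)<35)).astype(np.uint8)
    k=np.zeros_like(m);cv2.circle(k,(u,v),rad,1,-1);m*=k
    ct=[c for c in cv2.findContours(m,0,2)[0] if len(c)>=5]
    if not ct:return None
    return cv2.fitEllipse(cv2.convexHull(np.vstack(ct)))
E
python3 - <<'E'
from h import *
f=cv2.imread("pics/w3.png");P=r.camera_params("wrist")
h=ring(f,(264,206),24);e=ring(f,(239,77),16);print(h,e)
H=atz("wrist",h[0],.048,P);E=atz("wrist",e[0],.042,P)
d=E-H;print(H,E,np.hypot(d[0],d[1]),"want .1522; yaw",np.degrees(np.arctan2(d[1],d[0]))-9.83)
o,dd=ray("wrist",h[0],P);print(o)
E
```

```text
((264.0218505859375, 206.09310913085938), (31.542287826538086, 32.09470748901367), 84.64578247070312) ((238.4458770751953, 76.88025665283203), (19.290931701660156, 19.793668746948242), 33.134944915771484)
[ 0.41930822 -0.24678156  0.048     ] [ 0.57084735 -0.23356527  0.042     ] 0.15211435134616663 want .1522; yaw -4.845632582218271
[ 0.53495959 -0.24741895  0.37966825]
```

The hub–eye spacing comes out at 152.1 mm against the 152.2 mm given, so the heights used are right. The lever's yaw is -4.85° and its balance point is (0.4688, -0.2429). I'll move halfway down for a second view to confirm the height.

Emit:
send_rows --commands '[[[0.03,-0.01,-0.2,0.1,60],[0.08,-0.03,-0.7,0.2,50],[0.11,-0.04,-1.2,0.26,50],[0.11,-0.04,-1.5,0.26,50],[0.11,-0.04,-1.5,0.26,50]]]'

```text
time_s: 11.6
eef_pos: [0.4674, -0.2425, 0.1623]
eef_rot: [[0.996, -0.084, -0.003], [-0.084, -0.996, 0.002], [-0.004, -0.001, -1.0]]
ft_force: [0.3, 0.6, 0.4]
grip_width: 0.568
gripper_force: 0.0
```

```bash
python3 - <<'E'
from h import *
s=r.get_state();print(s["time_s"],s["eef_pos"],yaw())
f,P=grab("wrist","w4")
M=[]
for q,rad in(((.4193,-.2468,.048),34),((.5708,-.2336,.042),22)):
    uv=proj("wrist",np.array(q),P);e=ring(f,uv,rad);print(uv,e)
    M.append((atz("wrist",e[0],q[2],P),ray("wrist",e[0],P)))
d=M[1][0]-M[0][0];print(M[0][0],M[1][0],np.hypot(d[0],d[1]),np.degrees(np.arctan2(d[1],d[0]))-9.83)
# triangulate with first view
P0o=np.array([0.53495959,-0.24741895,0.37966825])
for (p,ry),q in zip(M,((0.41930822,-0.24678156,.048),(0.57084735,-0.23356527,.042))):
    dd=np.array(q)-P0o;print("tri",tri([ry,(P0o,dd/np.linalg.norm(dd))]))
E
```

```text
11.6 [ 0.4674446  -0.24245473  0.1622558 ] -4.845041121308605
[264.66893232 245.16273168] ((264.31463623046875, 245.29583740234375), (37.062435150146484, 41.865692138671875), 86.31037139892578)
[234.13024699  71.57767845] ((233.23866271972656, 70.9747314453125), (26.47006607055664, 27.239368438720703), 40.88786697387695)
[ 0.41919303 -0.24647314  0.048     ] [ 0.57137745 -0.23292153  0.042     ] 0.15278659397894886 -4.741387886364946
tri [ 0.4195796  -0.24663016  0.04876786]
tri [ 0.56744012 -0.23486341  0.07393219]
```

Emit:
send_rows --commands '[[[0.01,0,-0.4,0,50],[0.01,0,-1.0,0,50],[0.01,0,-1.6,0,50],[0.01,0,-2.0,0,50],[0.01,0,-2.15,0,50],[0.01,0,-2.15,0,50],[0.01,0,-2.15,0,30],[0.01,0,-2.15,0,8],[0.01,0,-2.15,0,8],[0.01,0,-2.15,0,8],[0.01,0,-2.15,0,8]]]' --newtons 45

```text
time_s: 13.02
eef_pos: [0.4694, -0.2433, 0.0354]
eef_rot: [[0.996, -0.085, 0.0], [-0.085, -0.996, -0.0], [0.0, 0.0, -1.0]]
ft_force: [-1.3, -0.3, 5.0]
grip_width: 0.168
gripper_force: 45.0
```

Emit:
send_rows --commands '[[[0,0,0.1,0,8],[0,0,0.3,0,8],[0,0,0.7,0,8],[0,0,1.2,0,8],[0,0,1.7,0,8],[0,0,1.95,0,8],[0,0,2.0,0,8],[0,0,2.0,0,8]]]'

```text
time_s: 14.02
eef_pos: [0.4686, -0.2428, 0.1544]
eef_rot: [[0.996, -0.085, -0.001], [-0.085, -0.996, 0.001], [-0.001, -0.0, -1.0]]
ft_force: [-0.2, 0.5, -5.4]
grip_width: 0.17
gripper_force: 45.0
```

```bash
python3 - <<'E'
from h import *
s=r.get_state();print(s["time_s"],s["eef_pos"],yaw(),s["ft_force"],s["ft_torque"],s["grip_width"])
f,P=grab("wrist","w5")
t=s["eef_pos"];psi=np.radians(yaw(s));R=np.array([[np.cos(psi),-np.sin(psi)],[np.sin(psi),np.cos(psi)]])
zu=t[2]-.003-.0145
for q,h in(((-49,-8),.03),((101,18),.024)):
    p=np.append(t[:2]+R@np.array(q)/1000,zu+h);print(proj("wrist",p,P))
E
```

```text
14.025 [ 0.46859794 -0.24279     0.15438448] -4.86444332223535 [-0.1844572   0.47212136 -5.40876154] [0.01332002 0.02110039 0.00851836] 0.16979440941212412
[270.80417402 351.77600344]
[211.59449514  39.78598175]
```

View pics/w5.png

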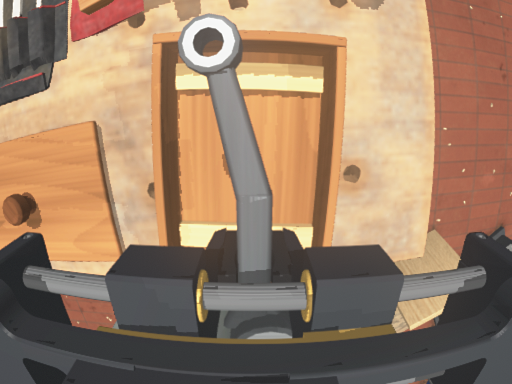

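The lever hangs in the grip, with the eye at (210,43) and the hub hidden behind the gripper bar. I'll measure where it sits in the hand and measure the fixture again.

```bash
python3 - <<'E'
from h import *
f=cv2.imread("pics/w5.png");P=r.camera_params("wrist");s=r.get_state();t=s["eef_pos"]
e=ring(f,(210,43),38);print(e)
zu=t[2]-.0175
p=atz("wrist",e[0],zu+.024,P);psi=np.radians(yaw(s));R=np.array([[np.cos(psi),-np.sin(psi)],[np.sin(psi),np.cos(psi)]])
print("eye rel tool",R.T@(p[:2]-t[:2])*1000,"nominal 101,18", "cam",-P["extrinsics"][:3,:3].T@P["extrinsics"][:3,3]-t)
for c in("top","scene"):
    for k in range(2):
        grab(c);spots(c,["post_shoulder","pin_top","lever_hub","lever_eye","lever_balance"])
E
```

```text
((212.5083770751953, 45.65481185913086), (56.09123992919922, 67.17129516601562), 148.18966674804688)
eye rel tool [98.4686733  17.61488306] nominal 101,18 cam [ 0.07334002 -0.00520284  0.12544172]
top post_shoulder [([0.3979, 0.2321, 0.0251], 0.65)]
top pin_top [([0.545, 0.2748, 0.0357], 0.77)]
top lever_hub [([0.4147, -0.2484, 0.1368], 0.69)]
top lever_eye [([0.5693, -0.2343, 0.1353], 0.53)]
top lever_balance [([0.4651, -0.2431, 0.1521], 0.55)]
top post_shoulder [([0.3999, 0.2326, 0.0258], 0.9)]
top pin_top [([0.5462, 0.2717, 0.031], 0.88)]
top lever_hub [([0.4158, -0.2515, 0.1396], 0.78), ([0.6858, -0.1949, -0.0016], 0.75)]
top lever_eye [([0.5687, -0.2335, 0.1356], 0.81)]
top lever_balance [([0.4679, -0.2405, 0.1506], 0.48)]
scene post_shoulder [([0.4011, 0.2344, 0.0256], 0.89)]
scene pin_top [([0.5501, 0.2747, 0.0327], 0.76)]
scene lever_hub [([0.4219, -0.2485, 0.1378], 0.63), ([0.4956, 0.4592, -0.0008], 0.35)]
scene lever_eye [([0.572, -0.2365, 0.1369], 0.61)]
scene lever_balance [([0.47, -0.2421, 0.1531], 0.5)]
scene post_shoulder [([0.3998, 0.2317, 0.0238], 0.58)]
scene pin_top [([0.5478, 0.2712, 0.0334], 0.58)]
scene lever_hub [([0.4203, -0.2489, 0.1364], 0.79)]
scene lever_eye [([0.5704, -0.2381, 0.1386], 0.78)]
scene lever_balance [([0.4678, -0.2403, 0.1529], 0.57)]
```

Emit:
send_rows --commands '[[[0,0.15,0.1,0.1,8],[-0.1,0.6,0.3,0.3,8],[-0.3,1.3,0.5,0.6,8],[-0.5,2.1,0.6,0.9,8],[-0.7,2.9,0.6,1.2,8],[-0.9,3.7,0.6,1.5,8],[-1.0,4.5,0.6,1.8,8],[-1.1,5.0,0.6,2.0,8],[-1.14,5.3,0.6,2.1,8],[-1.14,5.4,0.6,2.1,8],[-1.14,5.4,0.6,2.1,8]]]'

```text
time_s: 16.65
eef_pos: [0.4009, 0.0809, 0.1913]
eef_rot: [[0.995, 0.098, 0.0], [0.098, -0.995, -0.0], [0.0, 0.0, -1.0]]
ft_force: [1.6, -0.6, -4.7]
grip_width: 0.168
gripper_force: 45.0
```

```bash
python3 - <<'E'
from h import *
s=r.get_state();t=s["eef_pos"];print(s["time_s"],t,yaw(),s["joint_positions"].round(0),s["grip_width"])
f,P=grab("wrist","w6");np.savez("w6.npz",E=P["extrinsics"])
spots("wrist",["post_shoulder","pin_top","lever_hub","lever_eye"])
for q in((.4,.2325,.071),(.547,.273,.034)):print(proj("wrist",np.array(q),P))
cv2.imwrite("pics/w6b.png",cv2.resize(f[0:300,0:300],(600,600),interpolation=cv2.INTER_CUBIC))
E
```

```text
16.65 [0.40089436 0.08090522 0.19134298] 5.651330132334897 [  -3.   15.  -16.  125.    6.   41. -108.] 0.16780943918617888
wrist post_shoulder [([0.3997, 0.2319, 0.025], 0.77)]
wrist pin_top [([0.5492, 0.2739, 0.0383], 0.63)]
wrist lever_hub [([0.3491, 0.0657, 0.1704], 0.64), ([0.4948, 0.111, 0.1686], 0.37)]
wrist lever_eye [([0.4946, 0.1087, 0.1723], 0.84)]
[ 94.97064934 178.6022166 ]
[86.51012853 32.29182061]
```

View pics/w6b.png

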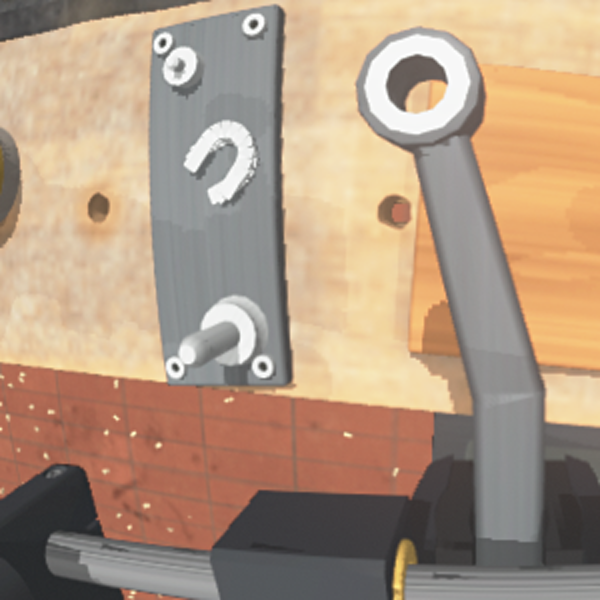

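The crop is at twice size. In full-frame pixels the post tip is at about (94,176), the shoulder ring at (115,166), the pin at (89,33) and the held eye at (210,44).

```bash
python3 - <<'E'
from h import *
f=cv2.imread("pics/w6.png");P=r.camera_params("wrist");s=r.get_state();t=s["eef_pos"]
print("exp shoulder",proj("wrist",np.array([.4,.2325,.026]),P))
print("post tip",atz("wrist",(94.2,175.5),.071,P),"shoulder",atz("wrist",(115,166),.026,P),"pin",atz("wrist",(89,33),.034,P))
psi=np.radians(yaw(s));R=np.array([[np.cos(psi),-np.sin(psi)],[np.sin(psi),np.cos(psi)]])
for uv in((210.5,44),):
    p=atz("wrist",uv,t[2]-.0175+.024,P);print("eye rel",R.T@(p[:2]-t[:2])*1000)
g=f[140:190,80:140].astype(int)
m=((f.astype(int).min(2)>170)).astype(np.uint8);n,l,st,c=cv2.connectedComponentsWithStats(m)
for i in range(1,n):
    if st[i,4]>15 and st[i,0]<260 and c[i][1]<200: print(st[i],c[i].round(1))
E
```

```text
exp shoulder [114.22248442 168.62983509]
post tip [0.40320813 0.23234622 0.071     ] shoulder [0.40297667 0.23148517 0.026     ] pin [0.54602681 0.26838257 0.034     ]
eye rel [99.44450721 18.4068364 ]
[132   0  10   2  18] [136.5   0.5]
[165   0 131  24 960] [237.9   4.8]
[ 49   7  23  26 194] [58.5 17.2]
[121   6  12  12  83] [126.1  11.5]
[167  11   6   8  21] [170.3  13.8]
[77 16  9 11 67] [80.9 20.9]
[ 182   16   54   52 1453] [209.1  40.9]
[244  17   5   6  16] [246.4  19.1]
[ 81  23  18  20 235] [89.6 32.2]
[143  23   5   7  24] [144.8  25.9]
[10 28  9 12 56] [14.6 33.4]
[  0  30  13  24 135] [ 5.1 41.5]
[143  39   5   4  16] [144.7  40.2]
[163  39   8   6  43] [166.3  41.6]
[58 42  8  7 32] [61.4 44.1]
[22 48  6  5 21] [23.9 50. ]
[ 141   50   62   65 1693] [165.6  79.8]
[ 24  52  51  58 995] [54.4 79.5]
[12 56  4 10 29] [13.8 60.2]
[ 92  60  37  42 689] [111.6  78.1]
[16 71 11 15 55] [22.1 76.9]
[ 23 104   5  11  32] [ 24.5 108.5]
[ 31 109   9  17  68] [ 34.7 117.6]
[ 13 119   5   9  23] [ 15.3 123.4]
[ 50 119  12  19 115] [ 56.  128.2]
[ 32 129   4   7  19] [ 33.6 131.9]
[  0 134  21  41 328] [  9.2 155.3]
[ 83 148  50  42 766] [110.4 166.1]
[173 152   8   4  22] [176.6 153.1]
[ 15 161  28  15 181] [ 27.5 167.8]
[ 53 160  15  19 106] [ 59.8 169.1]
[145 161  12   9  55] [148.5 165. ]
[ 70 165   7  10  52] [ 72.5 170.2]
[ 45 167   8  14  59] [ 47.9 173.2]
[ 158  166   67   39 1118] [189.4 185. ]
[ 62 175   8  13  58] [ 65.7 180.3]
[126 177  11  12  81] [130.8 182.7]
[ 77 181   6   9  28] [ 79.2 185.3]
```

Emit:
send_rows --commands '[[[0.05,0.2,0,0,8],[0.2,0.7,0,0,8],[0.4,1.4,0,0.07,8],[0.6,2.0,-0.2,0.07,8],[0.75,2.5,-0.6,0.07,8],[0.81,2.7,-1.0,0.07,8],[0.825,2.74,-1.2,0.07,8],[0.825,2.74,-1.27,0.07,8],[0.825,2.74,-1.27,0.07,8]]]'

```text
time_s: 18.02
eef_pos: [0.4505, 0.2447, 0.1152]
eef_rot: [[0.995, 0.103, 0.0], [0.103, -0.995, -0.0], [0.0, 0.0, -1.0]]
ft_force: [-0.7, -0.5, -4.5]
grip_width: 0.164
gripper_force: 45.0
```

```bash
python3 - <<'E'
from h import *
s=r.get_state();t=s["eef_pos"];print(s["time_s"],t,yaw(),s["ft_force"])
f,P=grab("wrist","w7")
for c in("top","scene"):
    f2,_=grab(c,c+"7");spots(c,["post_shoulder","pin_top","lever_hub","lever_eye"])
    for q in((.4015,.2322,.1275),(.4015,.2322,.071),(.548,.274,.034),(.548,.274,.1)):print(proj(c,np.array(q)))
a=cv2.imread("pics/top7.png")[190:270,170:250];b=cv2.imread("pics/scene7.png")[195:275,190:290]
z=lambda i,k:cv2.resize(i,None,fx=k,fy=k,interpolation=cv2.INTER_CUBIC)
A=z(a,4);B=z(b,4);C=f[0:320,170:330];cv2.imwrite("pics/c7.png",np.hstack([z(a,4),z(b,4)]))
print(proj("wrist",np.array([.548,.274,.034]),P))
cv2.imwrite("pics/c7w.png",z(f[0:200,150:350],3))
E
```

```text
18.025 [0.45046058 0.24465526 0.11518082] 5.920091189956967 [-0.69457576 -0.47027546 -4.48371999]
top post_shoulder [([0.4018, 0.2325, 0.0252], 0.95)]
top pin_top [([0.5434, 0.2725, 0.0367], 0.56)]
top lever_hub [([0.7006, -0.3674, -0.0014], 0.65), ([0.4751, 0.0228, 0.0388], 0.25)]
top lever_eye [([0.549, 0.2731, 0.0976], 0.69), ([0.4893, -0.2395, 0.0047], 0.49)]
[203.89855977 246.36893215]
[206.01456262 245.27860431]
[194.26370562 198.80001997]
[191.31725267 197.93665758]
scene post_shoulder [([0.4016, 0.234, 0.0228], 0.61), ([0.4894, -0.2382, 0.0004], 0.55)]
scene pin_top [([0.5509, 0.2745, 0.0323], 0.7), ([0.6884, -0.1931, -0.0058], 0.35)]
scene lever_hub [([0.4029, 0.2306, 0.0968], 0.81)]
scene lever_eye [([0.5471, 0.268, 0.0974], 0.63)]
[260.27677765 213.08224192]
[259.79588553 229.286332  ]
[215.76533364 230.1659417 ]
[215.2675438  212.23384131]
[227.77281869  69.14769872]
```

View pics/c7.png

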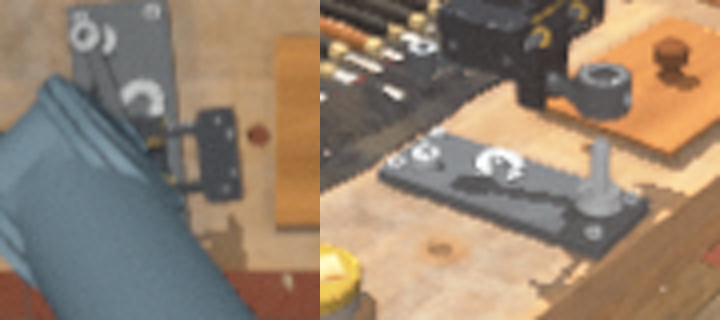

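The top part of the crop shows the arm hiding the hub, but the eye is over the pin pad. In the scene part the hub hangs over the post, with the post tip at full-frame (260,230) and the hub ring at about (261.5,213.5). I'll measure the sideways offset from the pixel profiles.

```bash
python3 - <<'E'
from h import *
g=cv2.cvtColor(cv2.imread("pics/scene7.png"),6).astype(int)
print("cols",list(range(244,276)))
for r_ in list(range(208,227))+[230,231,232,234,236,238,240]:print(r_,g[r_,244:276].tolist())
# predicted outline of hub if at post axis, and lever pose expectations
for q in((.4015,.2322),):
    for zz in(.0977,.1277):
        a=np.linspace(0,2*np.pi,60);pts=np.array([proj("scene",np.array([q[0]+.022*np.cos(t),q[1]+.022*np.sin(t),zz])) for t in a])
        print(zz,pts.min(0),pts.max(0))
E
```

```text
cols [244, 245, 246, 247, 248, 249, 250, 251, 252, 253, 254, 255, 256, 257, 258, 259, 260, 261, 262, 263, 264, 265, 266, 267, 268, 269, 270, 271, 272, 273, 274, 275]
208 [58, 56, 60, 58, 56, 53, 48, 56, 183, 216, 215, 215, 212, 207, 201, 199, 196, 189, 184, 180, 182, 178, 183, 180, 181, 180, 178, 178, 178, 126, 85, 100]
209 [57, 57, 54, 53, 57, 53, 54, 54, 187, 218, 215, 211, 206, 200, 198, 188, 178, 174, 179, 180, 181, 180, 179, 179, 180, 180, 177, 177, 176, 124, 83, 76]
210 [60, 56, 56, 55, 56, 54, 55, 64, 189, 210, 206, 195, 196, 182, 179, 169, 157, 158, 172, 175, 173, 174, 179, 180, 178, 176, 176, 174, 175, 135, 95, 83]
211 [58, 55, 57, 57, 61, 57, 57, 84, 181, 202, 192, 157, 168, 150, 143, 151, 151, 146, 138, 147, 147, 151, 167, 175, 175, 173, 172, 173, 174, 167, 139, 96]
212 [56, 54, 62, 67, 65, 61, 58, 78, 172, 191, 158, 141, 155, 134, 129, 105, 94, 87, 99, 124, 147, 154, 141, 153, 167, 171, 173, 175, 180, 175, 152, 103]
213 [57, 57, 69, 92, 101, 80, 67, 82, 152, 160, 125, 147, 155, 111, 89, 89, 89, 92, 86, 86, 115, 154, 144, 129, 164, 176, 178, 181, 180, 165, 114, 81]
214 [55
[... 2564 characters left out ...]
166, 155, 177, 206, 209, 202, 201, 197, 196, 168, 141, 143, 124, 115, 113, 107]
236 [142, 153, 174, 173, 194, 211, 210, 211, 216, 217, 215, 211, 208, 177, 160, 161, 163, 150, 181, 205, 209, 207, 206, 208, 208, 208, 199, 195, 192, 186, 186, 154]
238 [144, 146, 141, 142, 141, 144, 142, 150, 174, 167, 183, 199, 193, 171, 159, 164, 163, 151, 175, 199, 203, 206, 212, 213, 211, 211, 211, 211, 208, 210, 209, 207]
240 [143, 144, 142, 142, 141, 144, 145, 141, 141, 144, 145, 156, 161, 165, 160, 162, 160, 150, 157, 183, 203, 215, 213, 210, 200, 194, 190, 190, 192, 195, 210, 216]
0.0977 [252.85722138 218.32552901] [267.18607248 225.22797538]
0.1277 [253.03475132 209.75318975] [267.52464648 216.41787119]
```

The post axis is at column 259.4 and the hub axis at 260.4; allowing for perspective, that leaves about 1 mm of offset against 4 mm of play. I'll lower it gently and watch the force.

Emit:
send_rows --commands '[[[0.01,0,-0.1,0,8],[0.01,0,-0.25,0,8],[0.01,0,-0.4,0,8],[0.01,0,-0.5,0,8],[0.01,0,-0.6,0,8],[0.01,0,-0.65,0,8],[0.01,0,-0.65,0,8]]]'

```text
time_s: 19.45
eef_pos: [0.4508, 0.2453, 0.0758]
eef_rot: [[0.995, 0.104, -0.0], [0.104, -0.995, -0.0], [-0.0, 0.0, -1.0]]
ft_force: [0.3, -0.1, -5.3]
grip_width: 0.169
gripper_force: 45.0
```

Emit:
send_rows --commands '[[[0,0,-0.1,0,8],[0,0,-0.2,0,8],[0,0,-0.27,0,8],[0,0,-0.29,0,8],[0,0,-0.29,0,8],[0,0,-0.29,0,8]]]'

```text
time_s: 20.2
eef_pos: [0.451, 0.2454, 0.0587]
eef_rot: [[0.995, 0.104, 0.0], [0.104, -0.995, 0.0], [0.0, -0.0, -1.0]]
ft_force: [-0.1, -0.6, -5.0]
grip_width: 0.17
gripper_force: 45.0
```

```bash
python3 - <<'E'
from h import *
s=r.get_state();t=s["eef_pos"];print(s["time_s"],t,yaw(),s["ft_force"],s["ft_torque"])
f,P=grab("wrist","w8");spots("wrist",["lever_eye","lever_hub","pin_top"])
for c in("top","scene"):
    f2,_=grab(c,c+"8");spots(c,["post_shoulder","pin_top","lever_hub","lever_eye","box_lid","wax_tin","marking_gauge","rough_bear"])
    for q in((.4015,.2322,.071),(.4015,.2322,.041),(.4015,.2322,.026),(.5485,.274,.041),(.5485,.274,.034)):print(proj(c,np.array(q)).round(1))
b=cv2.imread("pics/scene8.png")[200:260,200:280];w=f[0:200,150:310]
z=lambda i,k:cv2.resize(i,None,fx=k,fy=k,interpolation=cv2.INTER_CUBIC)
B=z(b,6);W=cv2.resize(w,(288,360),interpolation=cv2.INTER_CUBIC);cv2.imwrite("pics/c8.png",np.hstack([B,W]))
E
```

```text
20.2 [0.45101975 0.24543171 0.05866639] 5.981966705438123 [-0.11404653 -0.62312676 -5.03762819] [-0.00224854 -0.01053064  0.01413519]
wrist lever_eye [([0.5451, 0.2741, 0.0387], 0.91)]
wrist lever_hub [([0.3992, 0.2308, 0.0375], 0.93)]
wrist pin_top [([0.5503, 0.2727, 0.0392], 0.74)]
top post_shoulder []
top pin_top [([0.5436, 0.2739, 0.0352], 0.76)]
top lever_hub []
top lever_eye [([0.5477, 0.2718, 0.0381], 0.45)]
top box_lid [([0.4761, 0.019, -0.0018], 0.56)]
top wax_tin [([0.4946, 0.4572, -0.0008], 0.87)]
top marking_gauge [([0.6858, -0.1917, -0.0009], 0.68)]
top rough_bear [([0.7022, -0.3669, -0.0006], 0.65)]
[206.  245.3]
[207.1 244.7]
[207.6 244.5]
[194.  198.6]
[194.3 198.6]
scene post_shoulder [([0.4008, 0.2291, 0.0238], 0.73), ([0.5507, 0.2685, 0.0381], 0.7)]
scene pin_top [([0.5503, 0.2745, 0.0322], 0.62)]
scene lever_hub [([0.4064, 0.23, 0.0414], 0.67)]
scene lever_eye [([0.5488, 0.2727, 0.0405], 0.54)]
scene box_lid [([0.4743, 0.0254, -0.0027], 0.77), ([0.5497, 0.2682, 0.0396], 0.62)]
scene wax_tin [([0.4928, 0.4593, -0.0038], 0.71)]
scene marking_gauge [([0.6908, -0.1929, -0.0003], 0.5)]
scene rough_bear [([0.7005, -0.3736, -0.0033], 0.63)]
[259.8 229.3]
[259.5 237.6]
[259.4 241.7]
[215.6 228.3]
[215.7 230.1]
```

View pics/c8.png

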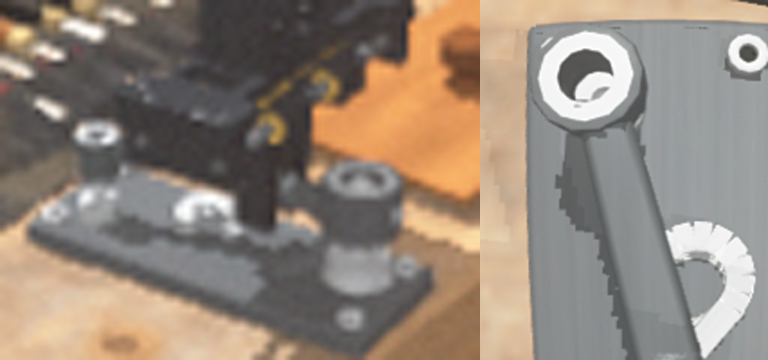

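Left (scene): the hub sits on the post with a visible gap above the shoulder. Right (wrist): the eye ring is at about (210,44), and the pin shows inside the hole at about (215,50). I'll check whether that shift is only perspective.

```bash
python3 - <<'E'
from h import *
f=cv2.imread("pics/w8.png");P=r.camera_params("wrist")
A=atz("wrist",(210,44.3),.065,P);print("eye",A)
k=10;u0,v0=180,12;im=cv2.resize(f[v0:v0+60,u0:u0+70],None,fx=k,fy=k,interpolation=cv2.INTER_NEAREST)
def circ(c,rad,z,col):
    pts=np.array([proj("wrist",np.array([c[0]+rad*np.cos(t),c[1]+rad*np.sin(t),z]),P) for t in np.linspace(0,2*np.pi,40)])
    cv2.polylines(im,[((pts+.5-[u0,v0])*k).astype(np.int32)],True,col,1)
circ(A,.013,.065,(0,255,0));circ(A,.006,.065,(0,255,0));circ(A,.006,.041,(255,255,0));circ(A,.004,.034,(0,0,255));circ(A,.011,.024,(255,0,255))
cv2.imwrite("pics/e8.png",im)
E
```

```text
eye [0.54774484 0.27417687 0.065     ]
```

View pics/e8.png

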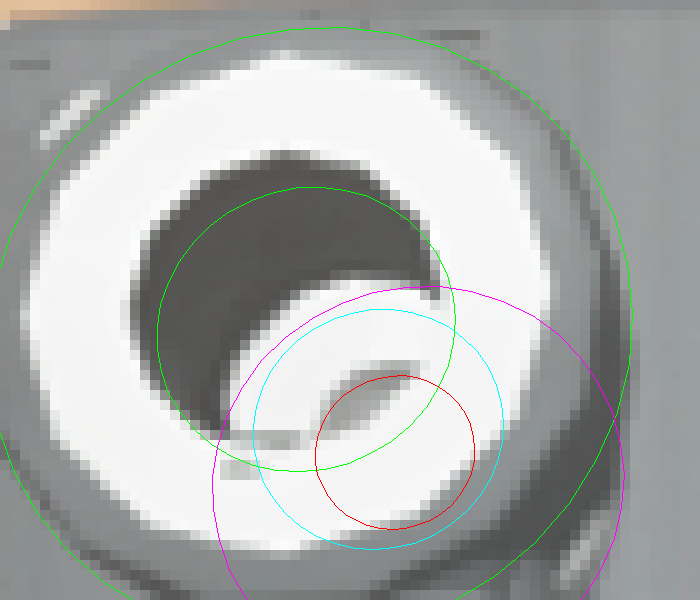

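The pin sits within about 1 mm of the eye's axis once perspective is allowed for. The hub's underside is at 41.3 mm, which is 15 mm above the shoulder. The wrist carries only the lever's weight, so nothing is touching. I'll hand it in.

```bash
python3 -c "
from station import r
print(r.finish_job())"
```

```text
the job is handed in; nothing more can be done
None
```

The job is handed in: the lid lies flat on the bench, and the arm is holding the lever level over the post, its hub about 15 mm above the shoulder and the eye within about 1 mm of straight above the pin; the tin, gauge and bear weren't moved.

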